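# Bolt the blade chest shut past its safety catch

## Robot

A 6-joint arm with a two-finger parallel gripper is mounted at the origin on a cart in front of the work surface, level with it; the furniture and walls round the work are solid. World frame = base frame: x ahead of the robot, y to its left, z up, the work surface at z = 0. Lengths are in m, angles in rad, forces in N, time in s.
With the tool pointing down it reaches from about 0.3 to 0.775 m from the base axis. Payload 14.6 kg.
Tool frame: the origin (TCP) lies on the centre line of the jaws, within the pads' length; the fingertips stand ctrl.tcp_to_tips ahead of it and the grasp point (between the pads) lies 2 mm behind it (ctrl.tcp_to_tips is the distance from the TCP to the fingertips, in m); z points along the fingers, y is the line along which they close (so a half turn about z gives the same grasp; the last joint's range is limited). The gripper opens to 94 mm and grips with 3 to 60 N. Pads are 16 mm wide; open, the fingers measure 119 mm over their backs; the gripper's body (75 mm by 177 mm) begins 78 mm behind the grasp point.
Start: joints at [1.147, 0.3, 1.521, -0, 1.321, -0.067], TCP at [0.192, 0.515, 0.189] pointing down, gripper open.
Joint ranges: [-3.03, 3.03], [-0.79, 2.21], [0.23, 2.52], [-1.04, 4.18], [0, 3.07], [-2.55, 2.55]. Speed limits (rad/s): [2.22, 2.22, 2.57, 3.14, 3.14, 3.14].

## Interface

Orientations are given as [roll, pitch, yaw] about the fixed x, y, z axes, in that order (R = Rz(yaw) Ry(pitch) Rx(roll)).
In Python, from station import telemetry, viewer, hand_in, ctrl gives the robot as it stands.
- The arm moves only by the tool step_arm, never from a script. Its argument "plan" is a list of rows, each an object of numbers: "dx", "dy", "dz": the shift along the tool's x, y, z scaled (see below); "rx", "ry", "rz": the turn, a rotation vector about the tool's x, y, z scaled (see below); "claw": the closure, from 0 (fully open) to 1 (shut). In form: [{"dx": .., "dy": .., "dz": .., "rx": .., "ry": .., "rz": .., "claw": ..}, ...]. A call has 1 to 10 rows; each row shifts and turns the commanded pose from where the row before left it, along the tool's axes as they then stand; what a row does not reach is not made up. The controller multiplies each number of a shift by 0.1 m and each number of a turn by 90 degrees. A row lasts 1/10 s, in which the tool goes at most 50 mm and 8.59 degrees, less where a joint would pass 70% of its speed; a pose out of reach is approached as far as the arm can. A call with a number of a shift or a turn outside -1 to 1 is refused whole. A call with a gripper value outside its range is refused whole. The fingers move at their own pace and stop on an object; "grip_force" is the grip in N (left out, the last holds). Time passes only in rows, so rows that do not move let the fingers close. It gives the time, the measured TCP pose, the force, the opening and the grip force at its end, in the units of the state.
- telemetry.get_obs(): the state, without advancing time (a new reading comes with each control period).
- viewer.camera(name): name is "side" or "top" or "wrist"; returns a dict with "img" (480x640x3 uint8, red, green, blue), "z_map" (480x640 float32, m along the optical axis (not along the pixel's ray), 0 where there is no reading), "fx", "fy", "cx", "cy" (pixels), "dist" ([k1, k2, p1, p2, k3] as OpenCV has them; the pictures are not rectified), "R" (3x3) and "t" (3): a world point X has camera coordinates R X + t; the wrist camera has in their place "tool_from_camera" (4x4, takes a point from camera to tool coordinates, whose origin is the TCP and whose axes are the flange's). Camera axes: x right, y down, z forward; pixel columns grow to the right and rows downward; lengths in m; the calibration is good to about 2 mm. A picture is of the moment at which its call begins: read the wrist's pose just before it.
- hand_in(): hands the job in; it is judged then, once.
Trained networks look in a picture, given as the dict that the camera call returned (one of the last four; its "shot" number tells which), for a name from the list of things; names that differ only in an ending like _2 or _b are one class to them, and where a whole thing is asked for, a point or a joint stands for the part that bears it (a point fixed in the world has none). Each returns a list of dicts, best first, with "score" (0 to 1); they miss things now and then, are a little off and sometimes report something else, mostly with a low value. They report only what shows in the picture. A call takes as long as a camera call.
- viewer.recognise(target, picture): "rect" ([left, top, right, bottom] in pixels, round what is visible of it).
The state is a dict: "time_s": time; "qpos": joint angles; "joint_vel": joint speeds; "tau": joint torques, N m; "ee_pos": TCP position; "eef_rot": TCP orientation; "force": force on the tool from outside, world axes, zero at the start; "moment": the same for the moment, N m; "grip_width": finger opening in m; "grip_force": force on a finger pad.
Only numpy, scipy, OpenCV 4.12 (cv2) and the standard library are available. Lean on these libraries where they do the work, as an engineer would, in place of code of your own. Each camera call takes 0.05 s, during which the arm holds its last target. There are 200 camera calls.

## Task

Bolt the blade chest's lid shut: with one fingertip press the sprung safety-catch bar down and keep it down, while the other fingertip pushes the bolt's thumb plate until the bolt is fully home in its keeper on the far rail. Only then let the catch spring back up behind it and move clear. Just press and push, grasp nothing, and leave the thread spool, sanding block and rosin cake where they are.

Things in the scene. Friction and masses are not known exactly. Their poses are not given: they have to be found in the camera images.
- chest: low wooden blade chest with a lighter wooden lid, 200 x 154 x 70 mm (x, y, z), fixed to the bench, turned by up to 0.5 rad either way; origin at the centre of its underside. Its x axis is the way the bolt slides to lock (level, roughly away from the robot), z up. A dark steel plate on the lid (top 73 mm up) carries the bolt (centre line at chest y = -33 mm) and the catch bar (centre line at chest y = +33 mm)
- catch_top (a point): centre of the flat top face of the safety-catch bar: a plain steel bar, 100 mm long (along chest x), 30 mm wide (along chest y), 5 mm thick, its top 100 mm above the bench when it is up. It stands on two springs beside the bolt and goes straight down, wherever along it one presses. The point moves with it
- catch (a joint): how far the catch bar is pressed down, m: 0 = up, 0.012 = against its bottom stop. Its spring starts at 4 N and reaches 8 N at the bottom. Up, its tooth blocks the bolt; pressed 0.005 or more, the bolt is free. It springs up again when let go; let go while the bolt is half way, it drops into a notch and jams the bolt
- thumb_plate (a point): centre of the rear (chest -x) face of the bolt's upright thumb plate, at mid width, 100 mm above the bench. Steel, 30 mm wide (along chest y), 6 mm thick (along chest x), and stands from 86 to 112 mm above the bench; the bar and straps below it rise only to 85 mm. The point moves with the bolt. Behind it is free space; at the start the catch bar beside it reaches from about 48 mm behind this face to 52 mm ahead of it
- bolt (a joint): how far the bolt has been slid to chest +x, m: 0 = fully back, 0.032 = fully home at its stop, through the keeper. It slides with about 2.5 N of friction and stays where it is left. From 0.028 on the catch comes up behind it and locks it
- thread_spool: wooden spool of thread, 29 mm across, 40 mm tall, loose on the bench on the +y side of the chest; origin at the centre of its underside. To be left alone. (Farther left, beyond 0.5 m from the robot, a desk lamp's arm hangs about 0.54 m above the bench: draw the robot's arm in before swinging past it)
- sanding_block: cork sanding block, 42 x 85 x 28 mm, loose on the bench on the robot's side of the chest; origin at the centre of its underside. To be left alone
- rosin_cake: rosin cake in its wooden tray, 34 x 62 x 22 mm, loose on the bench on the -y side of the chest; origin at the centre of its underside. To be left alone

How it is judged:
On the way, in this order (a step that is already met when the one before it is completed fails the run):
1. the catch is pressed down by a finger while the bolt is still back (value of joint catch above 0.005 m and value of joint bolt below 0.007 m and contact force between the fingers and catch above 0.3 N), for 0.1 s.
2. with the catch held down by one finger, the other pushes the bolt on its way (value of joint catch above 0.004 m and value of joint bolt above 0.01 m and contact force between the fingers and catch above 0.3 N and contact force between the fingers and bolt above 0.3 N), for 0.04 s.
3. the bolt is home while the catch is still held down (value of joint catch above 0.004 m and value of joint bolt above 0.028 m and contact force between the fingers and catch above 0.3 N), for 0.04 s.
At the end, for the whole second after the job is handed in: The bolt is home in its keeper (at least 27 of its 32 mm), the catch bar is up again (within 2 mm) and locks it, and spool, sanding block and rosin cake are within 15 mm of where they stood (value of joint bolt above 0.027 m and value of joint catch below 0.002 m and distance of each of thread_spool, sanding_block, rosin_cake from where it was at the start of the episode below 0.015 m); the robot touches nothing.
It fails at once if the catch comes up while the bolt is half way (value of joint catch below 0.003 m and value of joint bolt between 0.009 and 0.024 m).
It fails at once if the thread spool, sanding block or rosin cake is lifted, carried or knocked away (distance of any of thread_spool, sanding_block, rosin_cake from where it was at the start of the episode above 0.02 m).
It also fails if it takes over 38 s, if anything falls off the work surface, if the arm or the gripper's body presses on something with over 40 N, if the wrist force passes 120 N, or if a joint passes its speed limit or range.

## Working session

There is one attempt and no reset: what is moved stays moved. The work goes in short steps, Python scripts to look and compute and a tool call to move; the robot and the scene stay as the last step left them, time stands still between calls to the robot, and variables do not carry over. Pictures are saved under pics/ and viewed, at most 10 in all, crops included, and the job is handed in when it is done.

Besides the shell and the picture viewer there is one more tool, called after ">>>" by a JSON object that holds its "method" and its "body". step_arm: Moves the arm, as the interface text tells. Shifts and turns lie within -1 to 1; 1 stands for 0.1 m of shift or 90 degrees of turn. Its arguments: {"type":"object","properties":{"plan":{"type":"array"},"grip_force":{"type":"number"}},"required":["plan"]}

```bash
ls; mkdir -p pics; cat > h.py <<'E'
import numpy as np, cv2
from station import telemetry, viewer, hand_in, ctrl
from scipy.spatial.transform import Rotation as Ro
def cloud(c, obs=None):
    h,w=c["z_map"].shape
    K=np.array([[c["fx"],0,c["cx"]],[0,c["fy"],c["cy"]],[0,0,1.]])
    u,v=np.meshgrid(np.arange(w),np.arange(h))
    p=cv2.undistortPoints(np.stack([u,v],-1).reshape(-1,1,2).astype(np.float64),K,np.array(c["dist"],float)).reshape(h,w,2)
    z=c["z_map"].astype(float)
    P=np.dstack([p*z[...,None],z])
    if "R" in c: X=(P-np.array(c["t"]))@np.array(c["R"])
    else:
        T=np.array(c["tool_from_camera"]); X=P@T[:3,:3].T+T[:3,3]
        X=X@Ro.from_euler("xyz",obs["eef_rot"]).as_matrix().T+np.array(obs["ee_pos"])
    X[z==0]=np.nan
    return X
E
python3 - <<'E'
from h import *
o=telemetry.get_obs(); print(o, ctrl.tcp_to_tips)
for n in ("top","side"):
    c=viewer.camera(n); cv2.imwrite(f"pics/{n}0.png",c["img"][...,::-1])
    X=cloud(c); np.save(n+"0.npy",X)
    for t in ("chest","catch_top","thumb_plate","thread_spool","sanding_block","rosin_cake"):
        for d in viewer.recognise(t,c)[:2]:
            l,tp,r,b=[int(q) for q in d["rect"]]
            print(n,t,round(d["score"],2),[l,tp,r,b],np.nanmedian(X[tp:b+1,l:r+1].reshape(-1,3),0).round(3))
E
```

```text
pics
{'time_s': 0.0, 'qpos': array([ 1.14741029e+00,  3.00541811e-01,  1.52158602e+00, -2.77566345e-05,
        1.32070162e+00, -6.65856966e-02]), 'joint_vel': array([ 0.00062413,  0.00035905,  0.00104211,  0.00048771, -0.00106928,
       -0.00021492]), 'tau': array([-2.06651610e-03, -5.31797755e+01, -3.52733588e+01,  7.07633444e-02,
        2.43535376e-02, -1.34539955e-04]), 'ee_pos': array([0.19198695, 0.51509657, 0.18824547]), 'eef_rot': array([-3.14035681e+00, -5.54671079e-05,  2.78479917e+00]), 'force': array([ 0.52129499, -0.57018752, -0.22371675]), 'moment': array([-0.0246892 , -0.0147218 ,  0.05810478]), 'grip_force': 0.0, 'grip_width': 0.09425306474422102} 0.017
top chest 0.63 [315, 142, 455, 296] [ 0.54  -0.281  0.068]
top catch_top 0.78 [348, 205, 400, 269] [ 0.512 -0.263  0.074]
top thumb_plate 0.74 [392, 182, 428, 253] [ 0.539 -0.318  0.073]
top thread_spool 0.76 [318, 255, 336, 279] [ 0.471 -0.19   0.037]
top rosin_cake 0.29 [410, 273, 470, 315] [ 0.423 -0.368  0.025]
side chest 0.93 [259, 238, 424, 384] [ 0.531 -0.321  0.032]
side catch_top 0.95 [288, 253, 351, 290] [ 0.515 -0.26   0.079]
side catch_top 0.42 [259, 238, 426, 381] [ 0.533 -0.319  0.034]
side thumb_plate 0.98 [316, 280, 384, 321] [ 0.538 -0.323  0.074]
side sanding_block 0.85 [256, 344, 303, 404] [ 0.424 -0.38   0.022]
side sanding_block 0.31 [313, 279, 383, 323] [ 0.536 -0.323  0.074]
side rosin_cake 0.81 [381, 339, 412, 377] [ 0.593 -0.388  0.012]
```

```bash
python3 - <<'E'
import cv2,numpy as np
a=cv2.imread("pics/top0.png")[130:330,290:490]; b=cv2.imread("pics/side0.png")[220:420,230:430]
cv2.imwrite("pics/both.png",np.hstack([cv2.resize(a,(400,400),interpolation=2),cv2.resize(b,(400,400),interpolation=2)]))
for n in ("top","side"):
    X=np.load(n+"0.npy").reshape(-1,3)
    s=(abs(X[:,0]-.53)<.2)&(abs(X[:,1]+.28)<.2)
    for lo,hi in ((.062,.0715),(.0955,.104),(.104,.116)):
        q=X[s&(X[:,2]>lo)&(X[:,2]<hi)]
        print(n,lo,len(q), q.mean(0).round(4), [np.round(x,3).tolist() for x in cv2.minAreaRect(q[:,:2].astype(np.float32)*1000)[:2]],cv2.minAreaRect(q[:,:2].astype(np.float32)*1000)[2])
E
```

```text
top 0.062 8030 [ 0.5442 -0.2787  0.069 ] [[539.107, -282.021], [207.056, 154.469]] 22.55472755432129
top 0.0955 1385 [ 0.509  -0.259   0.0991] [[521.105, -286.815], [100.025, 91.43]] 22.588172912597656
top 0.104 89 [ 0.5353 -0.3174  0.1103] [[530.845, -288.705], [11.084, 89.254]] 8.691959381103516
side 0.062 4849 [ 0.5395 -0.3049  0.0692] [[538.409, -284.253], [209.723, 158.007]] 22.94159698486328
side 0.0955 1025 [ 0.5095 -0.267   0.1   ] [[522.064, -289.71], [100.975, 98.439]] 24.210834503173828
side 0.104 113 [ 0.5352 -0.3231  0.1099] [[535.496, -321.716], [6.909, 30.152]] 24.154203414916992
```

View pics/both.png

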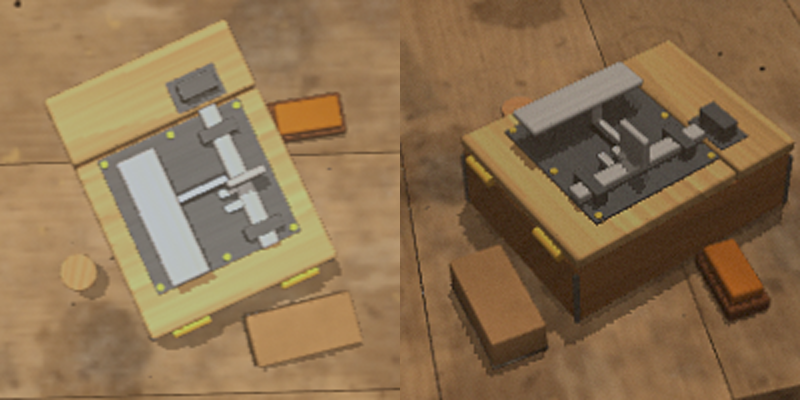

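The top view shows the catch bar on the left and the bolt with its thumb plate on the right. The chest yaw is about +22.6° and its centre is near (0.539, -0.283). The heights and sizes agree with the given ones. I'll draw the arm in first, then swing.

>>> {"method": "step_arm", "body": {"plan": [{"dy": -0.4}, {"dy": -0.4}, {"dy": -0.4}, {"dy": -0.3}, {"dx": -0.4, "rz": 0.064}, {"dx": -0.4, "rz": 0.064}, {"dx": -0.4, "rz": 0.064}, {"dx": -0.4, "rz": 0.064}, {"dx": -0.4, "rz": 0.064}, {"dx": -0.4, "rz": 0.064}]}}

```text
$.plan[0]: bad value
```

>>> {"method": "step_arm", "body": {"plan": [{"dx": -0.4, "rz": 0.064}, {"dx": -0.4, "rz": 0.064}, {"dx": -0.4, "rz": 0.064}, {"dx": -0.4, "rz": 0.064}, {"dx": -0.4, "rz": 0.064}, {"dx": -0.4, "rz": 0.064}, {"dx": -0.4, "rz": 0.064}, {"dx": -0.4, "rz": 0.064}, {"dx": -0.4, "rz": 0.064}, {}]}}

```text
$.plan[0]: bad value
```

>>> {"method": "step_arm", "body": {"plan": [{"dx": 0, "dy": -0.4, "dz": 0, "rx": 0, "ry": 0, "rz": 0, "claw": 0}, {"dx": 0, "dy": -0.4, "dz": 0, "rx": 0, "ry": 0, "rz": 0, "claw": 0}, {"dx": 0, "dy": -0.4, "dz": 0, "rx": 0, "ry": 0, "rz": 0, "claw": 0}, {"dx": 0, "dy": -0.3, "dz": 0, "rx": 0, "ry": 0, "rz": 0, "claw": 0}, {"dx": -0.4, "dy": 0, "dz": 0, "rx": 0, "ry": 0, "rz": 0.064, "claw": 0}, {"dx": -0.4, "dy": 0, "dz": 0, "rx": 0, "ry": 0, "rz": 0.064, "claw": 0}, {"dx": -0.4, "dy": 0, "dz": 0, "rx": 0, "ry": 0, "rz": 0.064, "claw": 0}, {"dx": -0.4, "dy": 0, "dz": 0, "rx": 0, "ry": 0, "rz": 0.064, "claw": 0}, {"dx": -0.4, "dy": 0, "dz": 0, "rx": 0, "ry": 0, "rz": 0.064, "claw": 0}, {"dx": -0.4, "dy": 0, "dz": 0, "rx": 0, "ry": 0, "rz": 0.064, "claw": 0}]}}

```text
time_s: 1.7
ee_pos: [0.3349, 0.2385, 0.189]
eef_rot: [3.141, -0.0, 2.178]
force: [0.9, 0.5, -0.2]
grip_width: 0.0939
grip_force: 0.0
```

>>> {"method": "step_arm", "body": {"plan": [{"dx": -0.4, "dy": 0, "dz": 0, "rx": 0, "ry": 0, "rz": 0.064, "claw": 0.436}, {"dx": -0.4, "dy": 0, "dz": 0, "rx": 0, "ry": 0, "rz": 0.064, "claw": 0.436}, {"dx": -0.4, "dy": 0, "dz": 0, "rx": 0, "ry": 0, "rz": 0.064, "claw": 0.436}, {"dx": -0.4, "dy": 0, "dz": 0, "rx": 0, "ry": 0, "rz": 0.064, "claw": 0.436}, {"dx": -0.4, "dy": 0, "dz": 0, "rx": 0, "ry": 0, "rz": 0.064, "claw": 0.436}, {"dx": -0.4, "dy": 0, "dz": 0, "rx": 0, "ry": 0, "rz": 0.064, "claw": 0.436}, {"dx": -0.4, "dy": 0, "dz": 0, "rx": 0, "ry": 0, "rz": 0.064, "claw": 0.436}, {"dx": -0.4, "dy": 0, "dz": 0, "rx": 0, "ry": 0, "rz": 0.064, "claw": 0.436}, {"dx": -0.4, "dy": 0, "dz": 0, "rx": 0, "ry": 0, "rz": 0.064, "claw": 0.436}, {"dx": 0, "dy": 0, "dz": 0, "rx": 0, "ry": 0, "rz": 0, "claw": 0.436}]}}

```text
time_s: 2.7
ee_pos: [0.4052, -0.104, 0.1889]
eef_rot: [3.141, 0.001, 1.269]
force: [-0.2, 0.8, 0.7]
grip_width: 0.0531
grip_force: 0.0
```

>>> {"method": "step_arm", "body": {"plan": [{"dx": 0, "dy": 0, "dz": 0, "rx": 0, "ry": 0, "rz": 0.0926, "claw": 0.436}, {"dx": 0, "dy": 0, "dz": 0, "rx": 0, "ry": 0, "rz": 0.0926, "claw": 0.436}, {"dx": 0, "dy": 0, "dz": 0, "rx": 0, "ry": 0, "rz": 0.0926, "claw": 0.436}, {"dx": 0, "dy": 0, "dz": 0, "rx": 0, "ry": 0, "rz": 0.0926, "claw": 0.436}, {"dx": 0, "dy": 0, "dz": 0, "rx": 0, "ry": 0, "rz": 0.0926, "claw": 0.436}, {"dx": 0, "dy": 0, "dz": 0, "rx": 0, "ry": 0, "rz": 0.0926, "claw": 0.436}, {"dx": 0, "dy": 0.4, "dz": 0, "rx": 0, "ry": 0, "rz": 0, "claw": 0.436}, {"dx": 0, "dy": 0.4, "dz": 0, "rx": 0, "ry": 0, "rz": 0, "claw": 0.436}, {"dx": 0, "dy": 0.4, "dz": 0, "rx": 0, "ry": 0, "rz": 0, "claw": 0.436}, {"dx": -0.1, "dy": 0.4, "dz": 0, "rx": 0, "ry": 0, "rz": 0, "claw": 0.436}]}}

```text
time_s: 3.7
ee_pos: [0.4607, -0.2525, 0.1888]
eef_rot: [3.142, -0.0, 0.406]
force: [0.3, 0.1, -0.1]
grip_width: 0.0531
grip_force: 0.0
```

>>> {"method": "step_arm", "body": {"plan": [{"dx": -0.1, "dy": 0.4, "dz": 0, "rx": 0, "ry": 0, "rz": 0, "claw": 0.436}, {"dx": 0, "dy": 0.16, "dz": 0, "rx": 0, "ry": 0, "rz": 0, "claw": 0.436}, {"dx": 0, "dy": 0, "dz": 0, "rx": 0, "ry": 0, "rz": 0, "claw": 0.436}, {"dx": 0, "dy": 0, "dz": 0, "rx": 0, "ry": 0, "rz": 0, "claw": 0.436}]}}

```text
time_s: 4.1
ee_pos: [0.4725, -0.3063, 0.1886]
eef_rot: [-3.141, 0.0, 0.405]
force: [-0.5, 0.5, 0.1]
grip_width: 0.053
grip_force: 0.0
```

```bash
cat > w.py <<'E'
from h import *
import sys
o=telemetry.get_obs(); print(o["ee_pos"],o["eef_rot"],o["grip_width"])
c=viewer.camera("wrist"); cv2.imwrite(f"pics/{sys.argv[1]}.png",c["img"][...,::-1]); print(c["tool_from_camera"])
X=cloud(c,o); np.save("w.npy",X)
for t in ("catch_top","thumb_plate"):
    for d in viewer.recognise(t,c)[:1]: print(t,d)
q=X.reshape(-1,3); s=(abs(q[:,0]-.53)<.15)&(abs(q[:,1]+.28)<.15)
for lo,hi in ((.094,.104),(.107,.116)):
    m=q[s&(q[:,2]>lo)&(q[:,2]<hi)]
    if len(m): print(lo,len(m),m.mean(0).round(4),cv2.minAreaRect(m[:,:2].astype(np.float32)*1000))
E
python3 w.py w1
```

```text
[ 0.47248516 -0.3063209   0.18860205] [-3.14097698e+00  1.75568254e-04  4.04829017e-01] 0.05303142285711009
[[-1.30975959e-03 -9.57585212e-01 -2.88147266e-01  8.45456721e-02]
 [ 9.99998885e-01 -1.04749345e-03 -1.06436510e-03  4.69437058e-04]
 [ 7.17387911e-04 -2.88148339e-01  9.57585516e-01 -1.96901678e-01]
 [ 0.00000000e+00  0.00000000e+00  0.00000000e+00  1.00000000e+00]]
catch_top {'rect': [260.2, 98.7, 356.3, 233.6], 'score': 0.62}
thumb_plate {'rect': [342.9, 81.6, 392.0, 230.9], 'score': 0.81}
0.094 5516 [ 0.5121 -0.2601  0.101 ] ((521.6356201171875, -290.1080017089844), (99.363525390625, 94.92285919189453), 22.687210083007812)
0.107 349 [ 0.5362 -0.3198  0.1123] ((536.1785278320312, -320.18670654296875), (5.750946521759033, 29.258769989013672), 21.907255172729492)
```

View pics/w1.png

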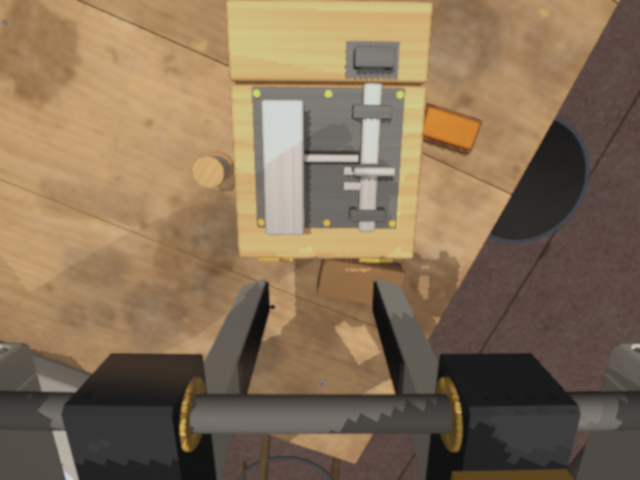

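Wrist view: the catch bar spans columns 262–304 and rows 100–234, and the thumb plate is at (373, 171), straight ahead of the fingers. I'll move behind the plate and go down to just above the bar.

>>> {"method": "step_arm", "body": {"plan": [{"dx": 0.16, "dy": 0.02, "dz": 0, "rx": 0, "ry": 0, "rz": 0.0057, "claw": 0.436}, {"dx": 0.155, "dy": 0.02, "dz": 0, "rx": 0, "ry": 0, "rz": 0, "claw": 0.436}, {"dx": 0, "dy": 0, "dz": 0.2, "rx": 0, "ry": 0, "rz": 0, "claw": 0.436}, {"dx": 0, "dy": 0, "dz": 0.2, "rx": 0, "ry": 0, "rz": 0, "claw": 0.436}, {"dx": 0, "dy": 0, "dz": 0.15, "rx": 0, "ry": 0, "rz": 0, "claw": 0.436}, {"dx": 0, "dy": 0, "dz": 0.08, "rx": 0, "ry": 0, "rz": 0, "claw": 0.436}, {"dx": 0, "dy": 0, "dz": 0, "rx": 0, "ry": 0, "rz": 0, "claw": 0.436}, {"dx": 0, "dy": 0, "dz": 0, "rx": 0, "ry": 0, "rz": 0, "claw": 0.436}]}}

```text
time_s: 5.05
ee_pos: [0.5033, -0.2985, 0.1267]
eef_rot: [3.141, -0.001, 0.396]
force: [-0.7, 0.3, 0.3]
grip_width: 0.0531
grip_force: 0.0
```

```bash
python3 w.py w2; python3 - <<'E'
from h import *
c=viewer.camera("side"); cv2.imwrite("pics/s2.png",cv2.resize(c["img"][180:400,230:450,::-1],(600,600),interpolation=2))
E
```

```text
[ 0.50330229 -0.29854687  0.12674176] [ 3.14071616e+00 -5.54629902e-04  3.95516645e-01] 0.053075859733907854
[[-1.31012014e-03 -9.57582696e-01 -2.88155625e-01  8.45508880e-02]
 [ 9.99998886e-01 -1.04845882e-03 -1.06238657e-03  4.69210917e-04]
 [ 7.15203686e-04 -2.88156695e-01  9.57583003e-01 -1.96900803e-01]
 [ 0.00000000e+00  0.00000000e+00  0.00000000e+00  1.00000000e+00]]
catch_top {'rect': [238.3, 150.0, 354.5, 307.1], 'score': 0.91}
thumb_plate {'rect': [341.1, 126.9, 402.1, 297.4], 'score': 0.57}
0.094 7266 [ 0.517  -0.26    0.1009] ((510.74700927734375, -273.3245849609375), (103.3375015258789, 88.68119812011719), 78.49282836914062)
0.107 564 [ 0.5367 -0.3199  0.1121] ((536.4064331054688, -320.29034423828125), (5.754219055175781, 29.788013458251953), 22.67799186706543)
```

View pics/w2.png

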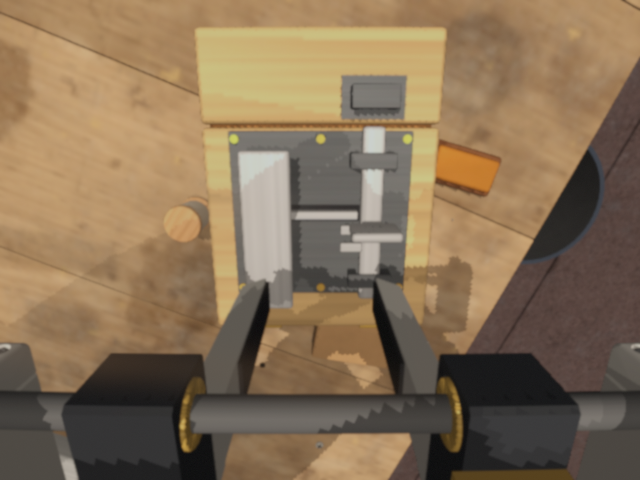

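View pics/s2.png

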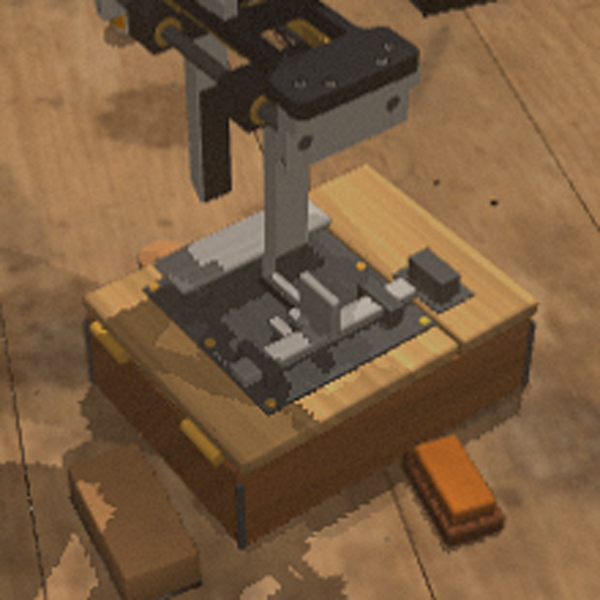

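The side view shows the right fingertip at about (285, 275), behind the plate at (320, 300). I'll check the tips' position against the side depth before pressing.

```bash
python3 - <<'E'
from h import *
o=telemetry.get_obs()
c=viewer.camera("side"); X=cloud(c)
e=np.array([np.cos(.396),np.sin(.396)]);n=np.array([-e[1],e[0]])
C=np.array([.5216,-.2901]); d=X[...,:2]-C; s=d@e; y=d@n; z=X[...,2]
for lo,hi in ((0,.07),(-.07,0)):
    m=(abs(s)<.06)&(y>lo)&(y<hi)&(z>.1155)&(z<.16)
    print("finger",lo,m.sum(),"s",np.percentile(s[m],[2,50,98]).round(4),"y",np.percentile(y[m],[2,50,98]).round(4),"z",np.percentile(z[m],[0,1,5]).round(4))
m=(abs(s)<.06)&(abs(y+.033)<.02)&(z>.1)&(z<.1155)
print(np.c_[s[m],y[m],z[m]].round(3)[::12])
E
```

```text
finger 0 128 s [-0.0304 -0.0235 -0.0114] y [0.0243 0.0264 0.0352] z [0.1416 0.143  0.1444]
finger -0.07 80 s [-0.0309 -0.0256 -0.0114] y [-0.0415 -0.0387 -0.029 ] z [0.1436 0.1448 0.1478]
[[ 0.001 -0.02   0.113]
 [-0.002 -0.024  0.112]
 [-0.002 -0.022  0.106]
 [-0.002 -0.029  0.109]
 [-0.002 -0.033  0.111]
 [-0.002 -0.036  0.111]
 [-0.002 -0.038  0.111]
 [-0.002 -0.043  0.112]
 [-0.    -0.046  0.111]
 [-0.    -0.048  0.111]
 [ 0.002 -0.049  0.109]
 [-0.002 -0.048  0.106]
 [-0.    -0.048  0.102]]
```

```bash
python3 - <<'E'
from h import *
o=telemetry.get_obs(); print(o["ee_pos"],o["time_s"])
c=viewer.camera("side"); X=cloud(c)
for col in (331,335,340,308): 
  print(col,[(r,X[r,col].round(3).tolist()) for r in range(236,300,5)])
E
```

```text
[ 0.50317606 -0.29875351  0.12643115] 5.3
331 [(236, [0.51, -0.337, 0.215]), (241, [0.51, -0.337, 0.207]), (246, [0.51, -0.337, 0.199]), (251, [0.509, -0.338, 0.192]), (256, [0.509, -0.337, 0.183]), (261, [0.51, -0.336, 0.173]), (266, [0.509, -0.339, 0.167]), (271, [0.509, -0.338, 0.158]), (276, [0.528, -0.256, 0.075]), (281, [0.523, -0.276, 0.083]), (286, [0.524, -0.276, 0.073]), (291, [0.521, -0.288, 0.074]), (296, [0.516, -0.307, 0.082])]
335 [(236, [0.503, -0.384, 0.252]), (241, [0.503, -0.385, 0.245]), (246, [0.515, -0.336, 0.197]), (251, [0.515, -0.335, 0.188]), (256, [0.516, -0.333, 0.178]), (261, [0.515, -0.337, 0.173]), (266, [0.515, -0.335, 0.162]), (271, [0.516, -0.333, 0.152]), (276, [0.535, -0.256, 0.073]), (281, [0.532, -0.267, 0.073]), (286, [0.527, -0.287, 0.082]), (291, [0.526, -0.29, 0.074]), (296, [0.524, -0.301, 0.075])]
340 [(236, [0.509, -0.384, 0.25]), (241, [0.51, -0.383, 0.242]), (246, [0.522, -0.333, 0.194]), (251, [0.523, -0.331, 0.184]), (256, [0.523, -0.331, 0.175]), (261, [0.522, -0.334, 0.169]), (266, [0.523, -0.333, 0.159]), (271, [0.543, -0.254, 0.08]), (276, [0.542, -0.257, 0.073]), (281, [0.528, -0.312, 0.113]), (286, [0.528, -0.311, 0.103]), (291, [0.529, -0.311, 0.093]), (296, [0.529, -0.311, 0.083])]
308 [(236, [0.491, -0.275, 0.172]), (241, [0.491, -0.274, 0.163]), (246, [0.491, -0.275, 0.155]), (251, [0.49, -0.276, 0.147]), (256, [0.52, -0.113, 0.001]), (261, [0.518, -0.125, -0.0]), (266, [0.494, -0.254, 0.1]), (271, [0.491, -0.265, 0.1]), (276, [0.489, -0.276, 0.1]), (281, [0.487, -0.288, 0.101]), (286, [0.49, -0.266, 0.071]), (291, [0.487, -0.281, 0.075]), (296, [0.485, -0.291, 0.074])]
```

```bash
python3 - <<'E'
from h import *
o=telemetry.get_obs(); c=viewer.camera("wrist"); T=np.array(c["tool_from_camera"])
X=cloud(c,o)
for col in (253,257,262,266,380,386,392): print(col,[(r,X[r,col].round(3).tolist()) for r in range(276,312,5)])
print(ctrl.tcp_to_tips,[a for a in dir(ctrl) if a[0]!='_'])
E
```

```text
253 [(276, [0.48, -0.262, 0.1]), (281, [0.477, -0.263, 0.1]), (286, [0.5, -0.265, 0.154]), (291, [0.499, -0.266, 0.158]), (296, [0.501, -0.267, 0.165]), (301, [0.501, -0.268, 0.171]), (306, [0.502, -0.268, 0.176]), (311, [0.502, -0.269, 0.18])]
257 [(276, [0.482, -0.265, 0.101]), (281, [0.5, -0.266, 0.148]), (286, [0.501, -0.267, 0.154]), (291, [0.501, -0.268, 0.159]), (296, [0.501, -0.268, 0.165]), (301, [0.501, -0.269, 0.17]), (306, [0.5, -0.27, 0.171]), (311, [0.501, -0.271, 0.177])]
262 [(276, [0.483, -0.267, 0.101]), (281, [0.501, -0.268, 0.148]), (286, [0.502, -0.269, 0.155]), (291, [0.5, -0.27, 0.156]), (296, [0.5, -0.271, 0.162]), (301, [0.5, -0.271, 0.166]), (306, [0.498, -0.272, 0.167]), (311, [0.496, -0.273, 0.167])]
266 [(276, [0.484, -0.27, 0.101]), (281, [0.5, -0.27, 0.144]), (286, [0.501, -0.271, 0.152]), (291, [0.499, -0.272, 0.152]), (296, [0.497, -0.273, 0.153]), (301, [0.495, -0.273, 0.155]), (306, [0.493, -0.274, 0.155]), (311, [0.49, -0.275, 0.155])]
380 [(276, [0.507, -0.341, 0.086]), (281, [0.523, -0.323, 0.147]), (286, [0.524, -0.321, 0.155]), (291, [0.522, -0.321, 0.158]), (296, [0.521, -0.321, 0.162]), (301, [0.521, -0.321, 0.167]), (306, [0.52, -0.32, 0.171]), (311, [0.518, -0.321, 0.171])]
386 [(276, [0.508, -0.344, 0.086]), (281, [0.525, -0.325, 0.147]), (286, [0.525, -0.324, 0.154]), (291, [0.524, -0.323, 0.16]), (296, [0.524, -0.323, 0.165]), (301, [0.523, -0.322, 0.17]), (306, [0.523, -0.321, 0.174]), (311, [0.521, -0.322, 0.175])]
392 [(276, [0.506, -0.352, 0.074]), (281, [0.503, -0.354, 0.074]), (286, [0.526, -0.327, 0.154]), (291, [0.525, -0.326, 0.159]), (296, [0.525, -0.325, 0.166]), (301, [0.524, -0.324, 0.17]), (306, [0.525, -0.323, 0.176]), (311, [0.524, -0.322, 0.18])]
0.017 ['MotionError', 'tcp_to_tips']
```

Both cameras put the fingertips at z ≈ 0.143 with the TCP at 0.126. The tips are therefore about 17 mm above the TCP reading, not below it. I'll go by the cameras and descend in small steps while watching the force.

>>> {"method": "step_arm", "body": {"plan": [{"dx": 0, "dy": 0, "dz": 0.1, "rx": 0, "ry": 0, "rz": 0, "claw": 0.436}, {"dx": 0, "dy": 0, "dz": 0.1, "rx": 0, "ry": 0, "rz": 0, "claw": 0.436}, {"dx": 0, "dy": 0, "dz": 0.05, "rx": 0, "ry": 0, "rz": 0, "claw": 0.436}, {"dx": 0, "dy": 0, "dz": 0, "rx": 0, "ry": 0, "rz": 0, "claw": 0.436}]}}

```text
time_s: 5.8
ee_pos: [0.5025, -0.2983, 0.0995]
eef_rot: [-3.14, 0.001, 0.395]
force: [-0.5, -0.9, -0.2]
grip_width: 0.053
grip_force: 0.0
```

>>> {"method": "step_arm", "body": {"plan": [{"dx": 0, "dy": 0, "dz": 0.05, "rx": 0, "ry": 0, "rz": 0, "claw": 0.436}, {"dx": 0, "dy": 0, "dz": 0.05, "rx": 0, "ry": 0, "rz": 0, "claw": 0.436}, {"dx": 0, "dy": 0, "dz": 0.03, "rx": 0, "ry": 0, "rz": 0, "claw": 0.436}, {"dx": 0, "dy": 0, "dz": 0, "rx": 0, "ry": 0, "rz": 0, "claw": 0.436}, {"dx": 0, "dy": 0, "dz": 0, "rx": 0, "ry": 0, "rz": 0, "claw": 0.436}]}}

```text
time_s: 6.3
ee_pos: [0.503, -0.2987, 0.0879]
eef_rot: [3.141, -0.0, 0.395]
force: [-1.1, 0.1, -0.4]
grip_width: 0.0528
grip_force: 0.0
```

>>> {"method": "step_arm", "body": {"plan": [{"dx": 0, "dy": 0, "dz": 0.04, "rx": 0, "ry": 0, "rz": 0, "claw": 0.436}, {"dx": 0, "dy": 0, "dz": 0.04, "rx": 0, "ry": 0, "rz": 0, "claw": 0.436}, {"dx": 0, "dy": 0, "dz": 0, "rx": 0, "ry": 0, "rz": 0, "claw": 0.436}, {"dx": 0, "dy": 0, "dz": 0, "rx": 0, "ry": 0, "rz": 0, "claw": 0.436}]}}

```text
time_s: 6.7
ee_pos: [0.5032, -0.2988, 0.0802]
eef_rot: [3.141, -0.0, 0.395]
force: [0.3, -0.2, 5.5]
grip_width: 0.0528
grip_force: 2.5
```

>>> {"method": "step_arm", "body": {"plan": [{"dx": 0, "dy": 0, "dz": 0.03, "rx": 0, "ry": 0, "rz": 0, "claw": 0.436}, {"dx": 0, "dy": 0, "dz": 0.025, "rx": 0, "ry": 0, "rz": 0, "claw": 0.436}, {"dx": 0, "dy": 0, "dz": 0, "rx": 0, "ry": 0, "rz": 0, "claw": 0.436}, {"dx": 0, "dy": 0, "dz": 0, "rx": 0, "ry": 0, "rz": 0, "claw": 0.436}, {"dx": 0, "dy": 0, "dz": 0, "rx": 0, "ry": 0, "rz": 0, "claw": 0.436}]}}

```text
time_s: 7.2
ee_pos: [0.5032, -0.2988, 0.0749]
eef_rot: [3.141, -0.0, 0.395]
force: [0.1, -1.0, 6.8]
grip_width: 0.0531
grip_force: 3.3
```

```bash
python3 - <<'E'
from h import *
F=[telemetry.get_obs()["force"]]
for n in ("wrist","side"):
    o=telemetry.get_obs(); c=viewer.camera(n); F.append(telemetry.get_obs()["force"]); X=cloud(c,o)
    if n=="side": cv2.imwrite("pics/s3.png",cv2.resize(c["img"][180:400,230:450,::-1],(600,600),interpolation=2))
    e=np.array([np.cos(.396),np.sin(.396)]);nn=np.array([-e[1],e[0]])
    d=X[...,:2]-np.array([.5216,-.2901]); s=d@e; y=d@nn; z=X[...,2]
    m=(abs(s-.02)<.02)&(abs(y-.033)<.012)&(z>.084)&(z<.106); print(n,"bar z",m.sum(),np.median(z[m]))
    m=(abs(s)<.03)&(abs(y+.033)<.012)&(z>.107)&(z<.115); print("plate",m.sum(),np.median(s[m]))
print(np.round(F,1),o["ee_pos"])
E
```

```text
wrist bar z 3950 0.09241999916015767
plate 1115 0.0016351429952331967
side bar z 98 0.09169041634944355
plate 119 -0.010452166621178293
[[ 0.1 -1.   6.8]
 [-1.1 -0.1  6.4]
 [-0.9  0.2  7.3]] [ 0.5032756  -0.29882027  0.07498942]
```

View pics/s3.png

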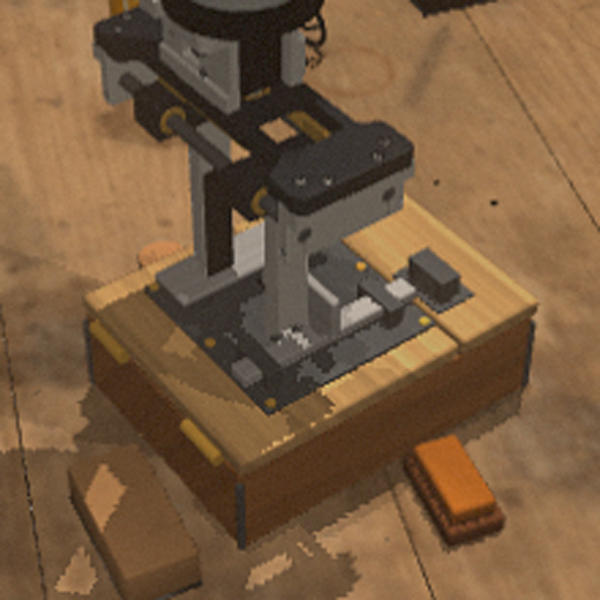

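The side view shows one fingertip on the catch bar, which is down 8 mm (bar top z ≈ 0.092). The other fingertip is right behind the thumb plate. Now I'll push.

>>> {"method": "step_arm", "body": {"plan": [{"dx": 0.04, "dy": 0, "dz": 0, "rx": 0, "ry": 0, "rz": 0, "claw": 0.436}, {"dx": 0.04, "dy": 0, "dz": 0, "rx": 0, "ry": 0, "rz": 0, "claw": 0.436}, {"dx": 0.04, "dy": 0, "dz": 0, "rx": 0, "ry": 0, "rz": 0, "claw": 0.436}, {"dx": 0.04, "dy": 0, "dz": 0, "rx": 0, "ry": 0, "rz": 0, "claw": 0.436}, {"dx": 0.04, "dy": 0, "dz": 0, "rx": 0, "ry": 0, "rz": 0, "claw": 0.436}, {"dx": 0, "dy": 0, "dz": 0, "rx": 0, "ry": 0, "rz": 0, "claw": 0.436}]}}

```text
time_s: 7.9
ee_pos: [0.5213, -0.2913, 0.0748]
eef_rot: [3.141, 0.001, 0.395]
force: [-2.7, -1.7, 7.0]
grip_width: 0.0531
grip_force: 3.4
```

Contact with the bolt shows as about 3 N along chest -x, and the catch is still down. I'll continue.

>>> {"method": "step_arm", "body": {"plan": [{"dx": 0.04, "dy": 0, "dz": 0, "rx": 0, "ry": 0, "rz": 0, "claw": 0.436}, {"dx": 0.04, "dy": 0, "dz": 0, "rx": 0, "ry": 0, "rz": 0, "claw": 0.436}, {"dx": 0.04, "dy": 0, "dz": 0, "rx": 0, "ry": 0, "rz": 0, "claw": 0.436}, {"dx": 0.04, "dy": 0, "dz": 0, "rx": 0, "ry": 0, "rz": 0, "claw": 0.436}, {"dx": 0.02, "dy": 0, "dz": 0, "rx": 0, "ry": 0, "rz": 0, "claw": 0.436}, {"dx": 0.02, "dy": 0, "dz": 0, "rx": 0, "ry": 0, "rz": 0, "claw": 0.436}, {"dx": 0, "dy": 0, "dz": 0, "rx": 0, "ry": 0, "rz": 0, "claw": 0.436}]}}

```text
time_s: 8.6
ee_pos: [0.5395, -0.2837, 0.0748]
eef_rot: [3.141, 0.001, 0.395]
force: [-4.4, -2.3, 8.2]
grip_width: 0.0532
grip_force: 3.9
```

```bash
python3 - <<'E'
from h import *
o=telemetry.get_obs(); c=viewer.camera("wrist"); X=cloud(c,o)
e=np.array([np.cos(.396),np.sin(.396)]);nn=np.array([-e[1],e[0]])
d=X[...,:2]-np.array([.5216,-.2901]); s=d@e; y=d@nn; z=X[...,2]
m=(s>-.01)&(s<.06)&(abs(y+.033)<.012)&(z>.110)&(z<.114); print("plate",m.sum(),np.percentile(s[m],[2,50,98]))
print((o["ee_pos"][:2]-np.array([.5216,-.2901]))@e,o["force"])
E
```

```text
plate 774 [0.0176096  0.0323163  0.03496461]
0.018967055474664273 [-4.40263019 -2.30226357  8.22884074]
```

>>> {"method": "step_arm", "body": {"plan": [{"dx": 0.01, "dy": 0, "dz": 0, "rx": 0, "ry": 0, "rz": 0, "claw": 0.436}, {"dx": 0.01, "dy": 0, "dz": 0, "rx": 0, "ry": 0, "rz": 0, "claw": 0.436}, {"dx": 0, "dy": 0, "dz": 0, "rx": 0, "ry": 0, "rz": 0, "claw": 0.436}]}}

```text
time_s: 8.95
ee_pos: [0.5409, -0.2832, 0.0748]
eef_rot: [3.142, 0.002, 0.395]
force: [-9.6, -3.9, 8.8]
grip_width: 0.0533
grip_force: 5.9
```

>>> {"method": "step_arm", "body": {"plan": [{"dx": 0.01, "dy": 0, "dz": 0, "rx": 0, "ry": 0, "rz": 0, "claw": 0.436}, {"dx": 0.01, "dy": 0, "dz": 0, "rx": 0, "ry": 0, "rz": 0, "claw": 0.436}, {"dx": 0, "dy": 0, "dz": 0, "rx": 0, "ry": 0, "rz": 0, "claw": 0.436}, {"dx": 0, "dy": 0, "dz": 0, "rx": 0, "ry": 0, "rz": 0, "claw": 0.436}]}}

```text
time_s: 9.35
ee_pos: [0.5413, -0.283, 0.0749]
eef_rot: [-3.141, 0.005, 0.394]
force: [-20.3, -5.4, 13.5]
grip_width: 0.0528
grip_force: 12.1
```

The force rises steeply with no further travel, so the bolt is at its stop. I'll back off the plate, then lift straight up.

>>> {"method": "step_arm", "body": {"plan": [{"dx": -0.03, "dy": 0, "dz": 0, "rx": 0, "ry": 0, "rz": 0, "claw": 0.436}, {"dx": -0.04, "dy": 0, "dz": 0, "rx": 0, "ry": 0, "rz": 0, "claw": 0.436}, {"dx": 0, "dy": 0, "dz": 0, "rx": 0, "ry": 0, "rz": 0, "claw": 0.436}, {"dx": 0, "dy": 0, "dz": -0.05, "rx": 0, "ry": 0, "rz": 0, "claw": 0.436}, {"dx": 0, "dy": 0, "dz": -0.1, "rx": 0, "ry": 0, "rz": 0, "claw": 0.436}, {"dx": 0, "dy": 0, "dz": -0.3, "rx": 0, "ry": 0, "rz": 0, "claw": 0.436}, {"dx": 0, "dy": 0, "dz": -0.4, "rx": 0, "ry": 0, "rz": 0, "claw": 0.436}, {"dx": -0.3, "dy": 0, "dz": -0.2, "rx": 0, "ry": 0, "rz": 0, "claw": 0.436}, {"dx": 0, "dy": 0, "dz": 0, "rx": 0, "ry": 0, "rz": 0, "claw": 0.436}, {"dx": 0, "dy": 0, "dz": 0, "rx": 0, "ry": 0, "rz": 0, "claw": 0.436}]}}

```text
time_s: 10.35
ee_pos: [0.5092, -0.296, 0.1794]
eef_rot: [-3.141, 0.0, 0.394]
force: [0.4, -0.1, -0.1]
grip_width: 0.0531
grip_force: 0.0
```

```bash
python3 - <<'E'
from h import *
o=telemetry.get_obs(); c=viewer.camera("wrist"); X=cloud(c,o); cv2.imwrite("pics/w9.png",c["img"][...,::-1])
e=np.array([np.cos(.396),np.sin(.396)]);nn=np.array([-e[1],e[0]])
d=X[...,:2]-np.array([.5216,-.2901]); s=d@e; y=d@nn; z=X[...,2]
m=(abs(s)<.06)&(abs(y+.033)<.012)&(z>.110)&(z<.115); print("plate",m.sum(),np.percentile(s[m],[2,50,98]))
m=(abs(s)<.04)&(abs(y-.033)<.012)&(z>.08)&(z<.106); print("bar z",np.median(z[m]))
print(o["ee_pos"],o["force"])
E
```

```text
plate 282 [0.03104527 0.03369377 0.03596371]
bar z 0.10102873742273608
[ 0.50918786 -0.29597615  0.17941997] [ 0.44588572 -0.13166816 -0.0983982 ]
```

View pics/w9.png

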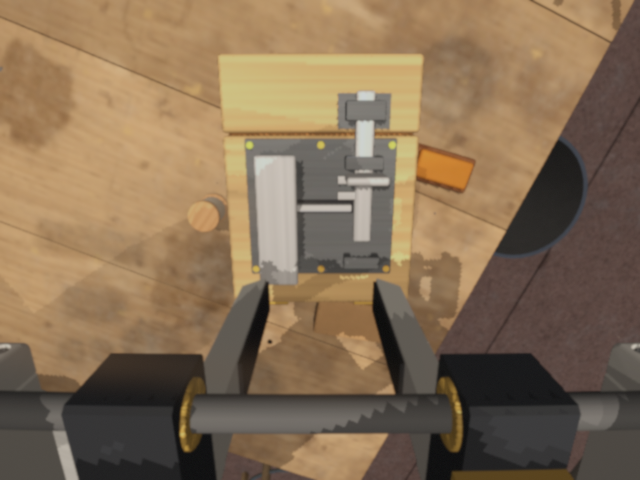

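The bolt (columns 355–390, rows 90–240) runs through its keeper at (365, 108). The plate has moved about 32 mm. The catch bar is back up at z = 0.101, the loose items look unmoved, and the arm is clear.

```bash
python3 -c "
from station import hand_in
print(hand_in())"
```

```text
the job is handed in; nothing more can be done
None
```

The bolt is home in its keeper (about 32 mm of travel), the catch is up again behind it, the loose items look unmoved, and the job is handed in; no verdict came back. The fingertips measured about 17 mm above the TCP, not below it as `ctrl.tcp_to_tips` says, so I went by the cameras.

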